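# Unhook the meter from its peg by feel

## Task

The grey meter with the orange carry lip hangs on the sloping stand by a peg hidden in the slot of its back. Hook it under the lip with the fingers and lift it a little, feel to which side (left or right, a hidden pin bars the other) it comes free, slide it sideways off the peg and lower it until it stands on the stand's ledge, flat against the board, then let go. Do not force it or let it drop, and leave the spool, the bottle and the cleaver where they are.

Things in the scene. Friction and masses are not known exactly. Their poses are not given: they have to be found in the camera images.
- stand: Fixed sloping stand 340 mm wide (y), 170 mm high; its grey board faces the robot and rises away at 42 deg from horizontal. Origin: middle of the base's underside; x away from the robot, y left, z up. In this frame up the slope is U = (0.743, 0, 0.669), out of the board N = (-0.669, 0, 0.743). The board reaches 195 mm up the slope from the ledge.
- ledge (a point): On the stand: middle of the line where the board's face meets the ledge at its foot, (-0.055, 0, 0.040) in the stand's frame. The ledge is square to the board, 340 mm long, 29 mm deep, with a front rim 5 mm high.
- meter: Loose grey meter with dark screen: 110 mm wide, 110 mm high (along U), 20 mm thick (along N), 0.4 to 0.63 kg. Origin: middle of its lower rear edge, which meets point ledge's line when it stands on the ledge. Flat on the board its axes are parallel to the stand's (z up, not along the slope). It starts hanging on the board 55 mm up the slope from the ledge.
- lip (a point): On the meter: middle of the underside of its orange carry lip, 63 mm along U and 28 mm along N from the meter's origin. The lip is a shelf 104 mm wide, 8 mm thick, sticking out 15 mm from the smooth front (20 to 35 mm along N). A cheek 6 mm thick hangs 15 mm down at each end, 92 mm clear between: fingers between them can carry the meter and push it sideways.
- slot (a point): In the meter's back, hidden: upper end of a blind slot, where the stand's peg (10 mm, with a 20 mm head: no pulling off outwards) starts. Its upright leg leads to a cross slot open at both side edges: lifting 16 to 22 mm (stop) along U puts the peg in it, 60 mm sideways frees it. A hidden pin bars left or right (unknown, varies) after 18 mm; the other way runs freely at 2 to 5 N.
- spool: Fibre spool with white flanges and orange winding, 105 mm across, 35 mm high, loose bystander; origin at the centre of its underside.
- bottle: Blue bottle with white cap, 54 mm across, 136 mm high, loose bystander; origin at the centre of its underside.
- cleaver: Black fibre cleaver with a red pad, 85x58x51 mm, loose bystander; origin at the centre of its underside.

How it is judged:
On the way:
1. the meter has been lifted at least 14 mm along the slope from where it hung (z of meter in the frame of stand above 0.0862 m), for 0.1 s.
At the end, for the whole second after the job is handed in: The meter stands at rest on the stand's ledge, off the peg and released: its lower rear edge within 4 mm in height and 5 mm in depth of the line where ledge and board meet, within the board's width, flat against the board and square on the ledge within 0.08 rad (x of meter in the frame of stand between -0.06 and -0.05 m and z of meter in the frame of stand between 0.036 and 0.044 m and y of meter in the frame of stand between -0.118 and 0.118 m and angle between meter's own z axis and vertical below 0.08 rad and angle between the y axis of meter and the y axis of stand, either way round below 0.08 rad and linear speed of meter below 0.02 m/s and contact force between the fingers and meter below 0.2 N); the robot touches nothing.
It fails at once if the meter is dropped or jerked (faster than 0.35 m/s) (linear speed of meter above 0.35 m/s).
It fails at once if the meter is forced (fingers push it with more than 40 N) (contact force between the fingers and meter above 40 N).
It fails at once if the spool is displaced by more than 30 mm (distance of spool from where it was at the start of the episode above 0.03 m).
It fails at once if the bottle is displaced by more than 30 mm (distance of bottle from where it was at the start of the episode above 0.03 m).
It fails at once if the cleaver is displaced by more than 30 mm (distance of cleaver from where it was at the start of the episode above 0.03 m).
It also fails if it takes over 48 s, if anything falls off the work surface, if the arm or the gripper's body presses on something with over 40 N, if the wrist force passes 120 N, or if a joint passes its speed limit or range.

## Robot

A 6-joint arm with a two-finger parallel gripper is mounted at the origin on a cart in front of the work surface, level with it; the furniture and walls round the work are solid. World frame = base frame: x ahead of the robot, y to its left, z up, the work surface at z = 0. Lengths are in m, angles in rad, forces in N, time in s.
With the tool pointing down it reaches from about 0.3 to 0.775 m from the base axis. Payload 14.6 kg.
Tool frame: the origin (TCP) lies at the very end of the fingers, on their centre line; the grasp point (between the pads) lies 19 mm behind it; z points along the fingers, y is the line along which they close (so a half turn about z gives the same grasp; the last joint's range is limited). The gripper opens to 94 mm and grips with 3 to 60 N. Pads are 16 mm wide; open, the fingers measure 119 mm over their backs; the gripper's body (75 mm by 177 mm) begins 78 mm behind the grasp point.
Start: joints at [1.192, 0.3, 1.521, -0, 1.321, -0.067], TCP at [0.169, 0.523, 0.168] pointing down, gripper open.
Joint ranges: [-3.03, 3.03], [-0.79, 2.21], [0.23, 2.52], [-1.04, 4.18], [0, 3.07], [-2.55, 2.55]. Speed limits (rad/s): [2.22, 2.22, 2.57, 3.14, 3.14, 3.14].

## Interface

Orientations are given as [roll, pitch, yaw] about the fixed x, y, z axes, in that order (R = Rz(yaw) Ry(pitch) Rx(roll)).
In Python, from station import ctrl, camera, camera_info, finder gives the robot as it stands.
- The arm moves only by the tool carry_out, never from a script. Its argument "motion" is a list of rows, each a list of 2 entries, a list of its own where there are three numbers: the shift along the tool's x, y, z as a fraction of full scale, then the turn about the tool's z as a fraction of full scale. A call has 1 to 12 rows; each row is the pose to reach, as a shift and turn from the pose commanded when the call began, along the tool's axes at that moment, turning the shorter way round; what a row does not reach only later rows make up. Full scale, the value 1, is 200 mm for a shift and 360 degrees for a turn. A row lasts 1/10 s, in which the tool goes at most 50 mm and 8.59 degrees, less where a joint would pass 70% of its speed; a pose out of reach is approached as far as the arm can. A call with a number of a shift or a turn outside -1 to 1 is refused whole. A call with a gripper value outside its range is refused whole. "hand" is the closure, from -1 (fully open) to 1 (shut), set as the call begins (left out, the last holds). The fingers move at their own pace and stop on an object; "force" is the grip in N (left out, the last holds). Time passes only in rows, so rows that repeat a pose let the fingers close. It gives the time, the measured TCP pose, the force, the opening and the grip force at its end, in the units of the state.
- ctrl.get_obs(): the state, without advancing time (a new reading comes with each control period).
- camera(name): name is "side" or "top" or "wrist"; returns (picture, depth): 384x512x3 uint8, blue, green, red; 384x512 float32, m along the optical axis (not along the pixel's ray), 0 where there is no reading.
- camera_info(name): a dict with "camera_matrix" (3x3 intrinsics, pixels), "origin" and "attitude" of the camera in the world. Camera axes: x right, y down, z forward; pixel columns grow to the right and rows downward; lengths in m; the calibration is good to about 2 mm. A picture is of the moment at which its call begins: read the wrist's pose just before it. camera_info takes no time and is no camera call; for the wrist camera it gives the pose at the moment of the call.
- ctrl.hand_in(): hands the job in; it is judged then, once.
Trained networks look in the newest picture that a camera, given by its name, has taken for a name from the list of things; names that differ only in an ending like _2 or _b are one class to them, and where a whole thing is asked for, a point or a joint stands for the part that bears it (a point fixed in the world has none). Each returns a list of dicts, best first, with "conf" (0 to 1); they miss things now and then, are a little off and sometimes report something else, mostly with a low value. They report only what shows in the picture. A call takes as long as a camera call.
- finder.boxes_of(camera, query): "location" ([column, row] in pixels, amid what is visible of it).
- finder.cut_out(camera, query): "mask" (384x512 bool, what is visible of it) and "location" ([column, row] in pixels, amid what is visible of it).
- finder.pinpoint(camera, query): "location" ([column, row] in pixels: a listed point, or the origin of a listed thing).
The state is a dict: "time_s": time; "qpos": joint angles; "joint_vel": joint speeds; "tau": joint torques, N m; "ee_pos": TCP position; "eef_rot": TCP orientation; "force": force on the tool from outside, world axes, zero at the start; "moment": the same for the moment, N m; "grip_width": finger opening in m; "grip_force": force on a finger pad.
Only numpy, scipy, OpenCV 4.12 (cv2) and the standard library are available. Lean on these libraries where they do the work, as an engineer would, in place of code of your own. Each camera call takes 0.05 s, during which the arm holds its last target. There are 200 camera calls.

## Working session

There is one attempt and no reset: what is moved stays moved. The work goes in short steps, Python scripts to look and compute and a tool call to move; the robot and the scene stay as the last step left them, time stands still between calls to the robot, and variables do not carry over. Pictures are saved under pics/ and viewed, at most 10 in all, crops included, and the job is handed in when it is done.

Besides the shell and the picture viewer there is one more tool, called after ">>>" as a command line: name --argument value ..., lists and objects as JSON in quotes. carry_out: Moves the arm, as the interface text tells. Its arguments: {"type":"object","properties":{"motion":{"type":"array","items":{"type":"array"}},"hand":{"type":"number"},"force":{"type":"number"}},"required":["motion"]}

```bash
ls; mkdir -p pics
cat > h.py <<'E'
import numpy as np, cv2
from scipy.spatial.transform import Rotation as R
from station import ctrl, camera, camera_info, finder
def att(ci):
    a=np.array(ci["attitude"],float)
    return a if a.shape==(3,3) else R.from_euler('xyz',a).as_matrix() if a.size==3 else R.from_quat(a).as_matrix()
def world(name,uv,d):
    ci=camera_info(name);K=np.array(ci["camera_matrix"]);uv=np.atleast_2d(uv).astype(float);d=np.atleast_1d(d)
    p=np.c_[(uv[:,0]-K[0,2])/K[0,0],(uv[:,1]-K[1,2])/K[1,1],np.ones(len(uv))]*d[:,None]
    return p@att(ci).T+np.array(ci["origin"])
E
python3 - <<'E'
from h import *
for n in("side","top"):
    im,d=camera(n);cv2.imwrite(f"pics/{n}0.png",im);ci=camera_info(n);print(n,ci)
    np.save(f"{n}_d.npy",d)
    for q in("stand","ledge","meter","lip"):
        print(q,[(r["conf"],np.round(r["location"],1)) for r in finder.pinpoint(n,q)[:2]])
print(ctrl.get_obs())
E
```

```text
pics
side {'camera_matrix': array([[440.24987692,   0.        , 258.80834963],
       [  0.        , 440.24987692, 191.79579834],
       [  0.        ,   0.        ,   1.        ]]), 'origin': array([-0.2159251 , -1.05243895,  0.92094336]), 'attitude': array([-2.13404814, -0.01032805, -0.59960447])}
stand [(0.72, array([344.6, 262.9])), (0.55, array([280.1, 212. ]))]
ledge [(0.98, array([272.4, 210.2]))]
meter [(0.97, array([284.3, 198.4]))]
lip [(0.89, array([288.5, 183.3]))]
top {'camera_matrix': array([[417.18136407,   0.        , 249.76076053],
       [  0.        , 417.18136407, 184.70363715],
       [  0.        ,   0.        ,   1.        ]]), 'origin': array([0.25588147, 0.02657538, 1.56091725]), 'attitude': array([-2.95398084, -0.01336653, -1.56478628])}
stand [(0.73, array([260.6, 169.3]))]
ledge [(0.94, array([260.5, 179.2]))]
meter [(0.57, array([261.8, 166.9]))]
lip [(0.68, array([263.1, 156.4]))]
{'time_s': 0.5, 'qpos': array([ 1.19238648e+00,  2.99928818e-01,  1.52105406e+00, -6.24796576e-07,
        1.32067795e+00, -6.65740850e-02]), 'joint_vel': array([ 0.00202259,  0.00058645, -0.00090687, -0.00057666,  0.00211281,
       -0.00177871]), 'tau': array([-7.08884018e-04, -5.31346250e+01, -3.52743208e+01,  7.08032143e-02,
        2.13575625e-02, -3.31957233e-05]), 'ee_pos': array([0.16872196, 0.52345043, 0.16750687]), 'eef_rot': array([-3.14152458e+00, -3.93188419e-06,  2.82975704e+00]), 'force': array([ 0.42682523,  0.31736765, -0.50511046]), 'moment': array([ 0.02220033, -0.04475439,  0.02007419]), 'grip_force': 0.0, 'grip_width': 0.09404022695924699}
```

View pics/side0.png

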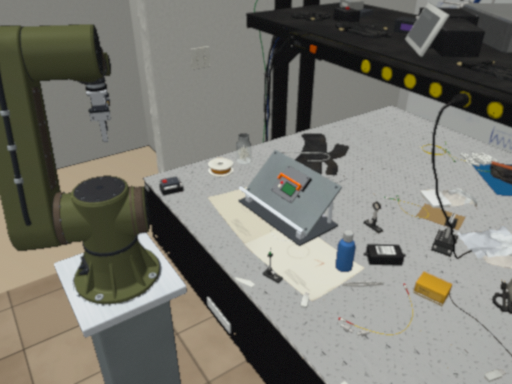

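View pics/top0.png

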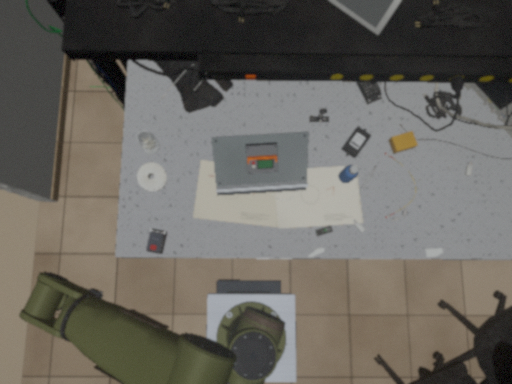

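The side view shows the meter's orange lip at about (288,182) on the stand. In the top view the lip is at (262,158) and the ledge line at about row 187. The spool, cleaver and bottle are well clear. Next I'll measure the stand.

```bash
cat > m.py <<'E'
from h import *
U=np.array([.743,0,.669]);N=np.array([-.669,0,.743])
for n in("side","top"):
    im,d=camera(n)
    r=finder.cut_out(n,"stand")[0]; m=cv2.erode(r["mask"].astype(np.uint8),np.ones((3,3)))>0
    v,u=np.nonzero(m&(d>0)); P=world(n,np.c_[u,v],d[v,u])
    q=P[np.random.default_rng(0).permutation(len(P))]
    best=0
    rng=np.random.default_rng(1)
    for _ in range(500):
        a,b,c=q[rng.integers(len(q),size=3)];nn=np.cross(b-a,c-a);l=np.linalg.norm(nn)
        if l<1e-4: continue
        nn/=l; nn*=np.sign(nn[2]) or 1
        if not .6<nn[2]<.85: continue
        inl=abs((q-a)@nn)<.003
        if inl.sum()>best: best=inl.sum();I=inl
    B=q[I];c=B.mean(0);nn=np.linalg.svd(B-c)[2][2];nn*=np.sign(nn[2])
    yaw=np.arctan2(-nn[1],-nn[0])
    print(n,len(q),best,"n",nn.round(3),"tilt",np.degrees(np.arccos(nn[2])),"yaw",np.degrees(yaw),"c",c)
    Bs=R.from_euler('z',-yaw).apply(B-c)
    yy=np.percentile(Bs[:,1],[.5,99.5]);uu=np.percentile(Bs@U,[.5,99.5]);print(" width",yy,"u",uu)
    for o in("ledge","lip","meter"):
        for t in finder.pinpoint(n,o)[:1]:
            x=np.array(t["location"]);dd=d[int(round(x[1])),int(round(x[0]))]
            print(o,t["conf"],x.round(1),world(n,x,dd))
    t=finder.cut_out(n,"lip")[0];mm=t["mask"]&(d>0);v,u=np.nonzero(mm);P=world(n,np.c_[u,v],d[v,u]);print("lip/meter cut",t["conf"],len(P),P.min(0),P.max(0))
    hsv=cv2.cvtColor(im,cv2.COLOR_BGR2HSV);o=(hsv[...,0]>3)&(hsv[...,0]<18)&(hsv[...,1]>150)&(hsv[...,2]>120)&cv2.dilate(t["mask"].astype(np.uint8),np.ones((5,5))).astype(bool)
    v,u=np.nonzero(o&(d>0));P=world(n,np.c_[u,v],d[v,u]);print("orange",len(P),P.mean(0),P.min(0),P.max(0))
E
python3 m.py
```

```text
side 4158 2095 n [-0.669 -0.051  0.742] tilt 42.11259195575545 yaw 4.337857677974029 c [ 0.61575994 -0.05735459  0.09680689]
 width [-0.14200712  0.18451059] u [-0.12525612  0.10329507]
ledge 0.65 [274.6 210.2] [[ 0.5362703  -0.06353756  0.06342386]]
lip 0.58 [288.2 179.6] [[ 0.61979265 -0.02558195  0.13913829]]
meter 0.89 [284.6 197.7] [[ 0.58240752 -0.05719274  0.09449146]]
lip/meter cut 0.69 847 [ 0.57480079 -0.09043887  0.07992501] [0.67562542 0.03516904 0.16625437]
orange 80 [ 0.6175033  -0.03867303  0.14307828] [ 0.60385122 -0.08852944  0.12846205] [0.63046444 0.01628989 0.15211454]
top 4114 2357 n [-0.669 -0.054  0.742] tilt 42.12357973681107 yaw 4.636216750238081 c [ 0.6227547  -0.03037904  0.10312121]
 width [-0.16256317  0.16595157] u [-0.13013037  0.0995951 ]
ledge 0.96 [259.1 181.2] [[ 0.55728866 -0.02648556  0.04517872]]
lip 0.76 [262.1 161. ] [[ 0.61419679 -0.0341434   0.12613682]]
meter 0.92 [262.6 167.1] [[ 0.59626695 -0.03670415  0.10814471]]
lip/meter cut 0.79 882 [ 0.58326372 -0.08558899  0.087652  ] [0.67720156 0.02339173 0.16861408]
orange 85 [ 0.6217532  -0.03206484  0.14483421] [ 0.61408832 -0.07892063  0.12504175] [0.628679  0.0159842 0.1550016]
```

>>> carry_out --motion '[[[0,0,-0.2],-0.02],[[0,0,-0.4],-0.04],[[0,0,-0.45],-0.0622],[[0,0,-0.45],-0.0622],[[0,0,-0.45],-0.0622]]' --hand -0.06

```text
time_s: 1.6
ee_pos: [0.1686, 0.5232, 0.2566]
eef_rot: [-3.141, -0.001, -3.067]
force: [-1.0, 0.9, -0.6]
grip_width: 0.0574
grip_force: 0.0
```

>>> carry_out --motion '[[[-0.12,-0.19,0],0],[[-0.24,-0.38,0],0],[[-0.36,-0.57,0],0],[[-0.48,-0.76,0],0],[[-0.622,-0.982,0],0],[[-0.622,-0.982,0],0]]'

```text
time_s: 2.2
ee_pos: [0.3103, 0.3339, 0.2564]
eef_rot: [-3.14, -0.001, -3.071]
force: [0.5, -0.2, -0.3]
grip_width: 0.0496
grip_force: 0.0
```

>>> carry_out --motion '[[[-0.12,-0.19,0],0],[[-0.24,-0.38,0],0],[[-0.36,-0.57,0],0],[[-0.48,-0.76,0],0],[[-0.622,-0.982,0],0],[[-0.622,-0.982,0],0]]'

```text
time_s: 2.8
ee_pos: [0.4494, 0.1482, 0.2559]
eef_rot: [-3.141, -0.002, -3.07]
force: [0.1, 1.0, 0.3]
grip_width: 0.0495
grip_force: 0.0
```

>>> carry_out --motion '[[[-0.12,-0.19,0],0],[[-0.24,-0.38,0],0],[[-0.36,-0.57,0],0],[[-0.48,-0.76,0],0],[[-0.622,-0.982,0],0],[[-0.622,-0.982,0],0],[[-0.622,-0.982,0],0],[[-0.622,-0.982,0],0]]'

```text
time_s: 3.6
ee_pos: [0.5868, -0.033, 0.2571]
eef_rot: [3.141, -0.001, -3.063]
force: [-0.0, 0.8, 0.6]
grip_width: 0.0495
grip_force: 0.0
```

Run:
```python
from h import *
print(ctrl.get_obs()["ee_pos"],ctrl.get_obs()["eef_rot"],ctrl.get_obs()["time_s"],ctrl.get_obs()["grip_width"])
im,d=camera("wrist");cv2.imwrite("pics/w1.png",im);np.save("wd.npy",d);print(camera_info("wrist"))
for o in("ledge","lip","meter","slot"):
    for t in finder.pinpoint("wrist",o)[:1]:
        x=np.array(t["location"]);dd=d[int(round(x[1])),int(round(x[0]))];print(o,t["conf"],x.round(1),world("wrist",x,dd))
```

```text
[ 0.58677709 -0.0329894   0.25706314] [ 3.14115803e+00 -8.68213612e-04 -3.06275518e+00] 3.6 0.04948228624847765
{'camera_matrix': array([[267.35975431,   0.        , 255.70768299],
       [  0.        , 267.35975431, 192.05111867],
       [  0.        ,   0.        ,   1.        ]]), 'origin': array([ 0.51254794, -0.03906424,  0.47435016]), 'attitude': array([ 2.87875891e+00, -7.74086225e-04,  1.65070033e+00])}
ledge 0.57 [254.3 145.2] [[ 0.55138114 -0.03799328  0.04321089]]
lip 0.83 [252.6 205.4] [[ 0.62396891 -0.03435014  0.13071368]]
meter 0.86 [252.7 175.3] [[ 0.5891035  -0.03746505  0.09962325]]
slot 0.71 [251.9 214.2] [[ 0.6331022  -0.03491882  0.14085308]]
```

View pics/w1.png

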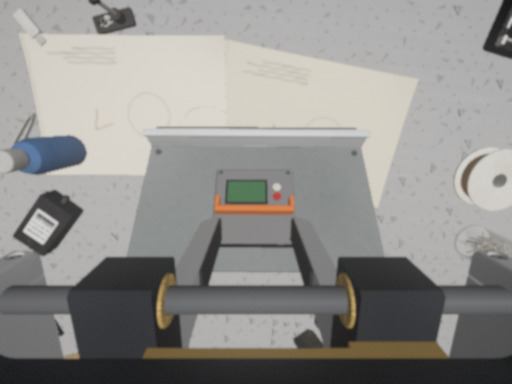

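The wrist view shows the lip spanning columns 214–295 at row 209, centred on the fingers. I'll descend in front of the lip.

>>> carry_out --motion '[[[0,-0.005,0.2],0],[[0,-0.005,0.4],0],[[0,-0.005,0.52],0],[[0,-0.005,0.58],0],[[0,-0.005,0.62],0],[[0,-0.005,0.62],0],[[0,-0.005,0.62],0]]'

```text
time_s: 4.55
ee_pos: [0.5879, -0.0355, 0.1348]
eef_rot: [-3.141, 0.002, -3.063]
force: [0.4, -0.4, -0.4]
grip_width: 0.0499
grip_force: 0.0
```

>>> carry_out --motion '[[[-0.015,0,0],0],[[-0.03,0,0],0],[[-0.045,0,0],0],[[-0.06,0,0],0],[[-0.07,0,0],0],[[-0.08,0,0],0],[[-0.08,0,0],0]]'

```text
time_s: 5.25
ee_pos: [0.6035, -0.0341, 0.1335]
eef_rot: [3.142, -0.0, -3.063]
force: [0.3, -0.2, -0.2]
grip_width: 0.0496
grip_force: 0.0
```

Run:
```python
from h import *
im,d=camera("wrist");im=cv2.resize(im[120:290,150:360],None,fx=3,fy=3);cv2.imwrite("pics/w2.png",im)
im,d=camera("side");im=cv2.resize(im[130:260,220:360],None,fx=4,fy=4,interpolation=cv2.INTER_CUBIC);cv2.imwrite("pics/s2.png",im)
```

```text
(no output)
```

View pics/s2.png

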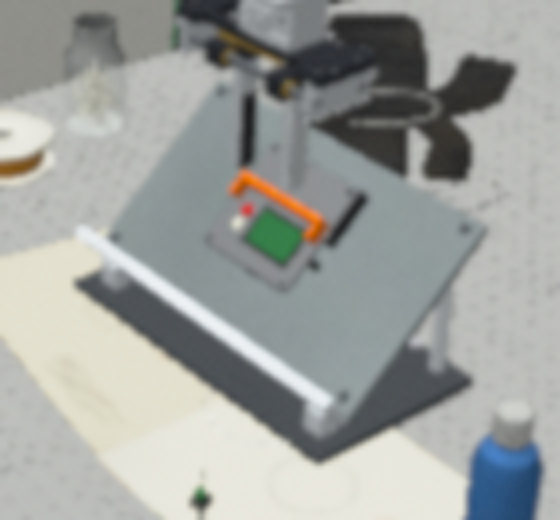

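```bash
cat > pj.py <<'E'
from h import *
def proj(n,P):
    ci=camera_info(n);A=att(ci);q=(np.atleast_2d(P)-ci["origin"])@A;K=np.array(ci["camera_matrix"]);q=q@K.T;return q[:,:2]/q[:,2:]
E
python3 - <<'E'
from pj import *
yaw=np.radians(4.5);Rz=R.from_euler('z',yaw);o=np.array([.607,-.033,0])
S=lambda u,n,y:Rz.apply([-.055+.743*u-.669*n,y,.04+.669*u+.743*n])+o
s=lambda P:((proj("side",P)-[220,130])*4).round(0).tolist()
w=lambda P:((proj("wrist",P)-[150,120])*3).round(0).tolist()
ob=ctrl.get_obs();T=ob["ee_pos"];yh=Rz.apply([0,1,0]);xh=Rz.apply([1,0,0])
print("pred lip ends under-tip",s([S(.118,.035,.052),S(.118,.035,-.052)]),w([S(.118,.035,.052),S(.118,.035,-.052)]))
print("lip base", s([S(.126,.02,.052),S(.126,.02,-.052)]))
print("tips L/R outer", s([T+yh*.0375,T-yh*.0375]), w([T+yh*.0375,T-yh*.0375]))
print("ledge ends", s([S(0,0,.17),S(0,0,-.17)]), "top", s([S(.195,0,.17),S(.195,0,-.17)]), "meter corners",s([S(.055,.02,.055),S(.055,.02,-.055),S(.165,.02,.055),S(.165,.02,-.055)]))
E
```

```text
pred lip ends under-tip [[235.0, 173.0], [316.0, 222.0]] [[509.0, 329.0], [132.0, 329.0]]
lip base [[248.0, 174.0], [329.0, 222.0]]
tips L/R outer [[235.0, 196.0], [293.0, 232.0]] [[449.0, 271.0], [186.0, 271.0]]
ledge ends [[97.0, 242.0], [350.0, 417.0]] top [[218.0, 75.0], [489.0, 223.0]] meter corners [[200.0, 237.0], [283.0, 291.0], [272.0, 137.0], [358.0, 186.0]]
```

View pics/w2.png

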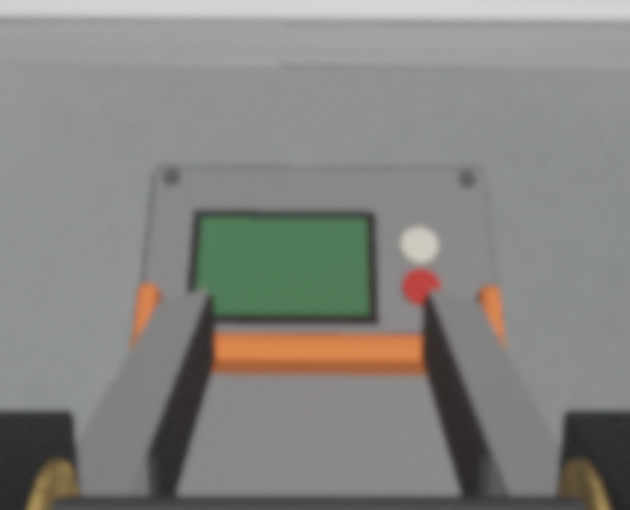

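Run:
```python
from h import *
im,d=camera("wrist")
for c in [(185,300),(170,340),(150,380),(195,310),(445,300),(320,352),(475,340)]:
    u,v=c[0]/3+150,c[1]/3+120;print(c,d[int(v),int(u)],world("wrist",[u,v],d[int(v),int(u)]).round(4))
im,d=camera("side")
for c in [(240,150),(240,175),(240,185),(297,170),(297,185),(297,200),(297,210),(270,195)]:
    u,v=c[0]/4+220,c[1]/4+130;print("s",c,im[int(v),int(u)],world("side",[u,v],d[int(v),int(u)]).round(4))
print(ctrl.get_obs()["ee_pos"])
```

```text
(185, 300) 0.1845905 [[ 0.5978 -0.0652  0.1771]]
(170, 340) 0.1616909 [[ 0.5972 -0.0645  0.2007]]
(150, 380) 0.14518434 [[ 0.5975 -0.0651  0.2179]]
(195, 310) 0.17687045 [[ 0.5969 -0.0618  0.1849]]
(445, 300) 0.18268774 [[ 0.5924 -0.0059  0.1789]]
(320, 352) 0.21794724 [[ 0.6209 -0.032   0.1495]]
(475, 340) 0.16197203 [[ 0.5925 -0.0031  0.2005]]
s (240, 150) [80 78 76] [[ 0.596  -0.007   0.1859]]
s (240, 175) [ 87 131 214] [[0.6127 0.0131 0.1463]]
s (240, 185) [ 14  84 173] [[0.6143 0.0146 0.1348]]
s (297, 170) [124 123 119] [[ 0.605  -0.0735  0.1952]]
s (297, 185) [135 132 130] [[ 0.6436 -0.0287  0.1465]]
s (297, 200) [112 145 212] [[ 0.6335 -0.042   0.1412]]
s (297, 210) [ 31 120 233] [[ 0.6229 -0.0554  0.1413]]
s (270, 195) [ 36 117 228] [[ 0.6181 -0.0235  0.1421]]
[ 0.60322481 -0.03417443  0.13355702]
```

Run:
```python
from h import *
T=np.array(ctrl.get_obs()["ee_pos"])
for n in("wrist","side","top"):
    im,d=camera(n);v,u=np.nonzero(d>0);P=world(n,np.c_[u,v],d[v,u])
    for s in(-1,1):
        q=P-T-[0,s*.031,0];m=(abs(q[:,0])<.014)&(abs(q[:,1])<.013)&(q[:,2]>.0)&(q[:,2]<.1)
        print(n,s,m.sum(),np.histogram(q[m,2],bins=np.arange(0,.101,.01))[0], P[m][:,0].min() if m.any() else 0)
```

```text
wrist -1 1367 [  0   0   0  15 125 160 205 225 288 349] 0.5959137886213453
wrist 1 1384 [  0  26   0  17 119 165 195 234 289 339] 0.591257268511361
side -1 93 [ 0  2  0  1  8 15 14 19 15 19] 0.5931675744946441
side 1 98 [ 1  8  0  1 13 15 14 16 16 14] 0.5892586129635086
top -1 0 [0 0 0 0 0 0 0 0 0 0] 0
top 1 0 [0 0 0 0 0 0 0 0 0 0] 0
```

>>> carry_out --motion '[[[-0.01,0,0],0],[[-0.02,0,0],0],[[-0.03,0,0],0],[[-0.04,0,0],0],[[-0.04,0,0],0]]'

```text
time_s: 6.1
ee_pos: [0.6115, -0.0335, 0.1334]
eef_rot: [3.142, -0.0, -3.063]
force: [0.0, 0.6, -0.3]
grip_width: 0.0498
grip_force: 0.0
```

Two cameras agree that the visible finger ends sit about 39 mm above the reported TCP, and there was no lip contact when pushing forward. So the real fingertips are higher than reported. I'll back off, go lower and check again.

>>> carry_out --motion '[[[0.06,0,0],0],[[0.12,0,0],0],[[0.12,0,0.05],0],[[0.12,0,0.1],0],[[0.12,0,0.15],0],[[0.12,0,0.19],0],[[0.12,0,0.19],0],[[0.12,0,0.19],0]]'

```text
time_s: 6.9
ee_pos: [0.5875, -0.0354, 0.0954]
eef_rot: [3.142, -0.0, -3.062]
force: [-0.4, -0.2, -0.3]
grip_width: 0.0497
grip_force: 0.0
```

```bash
cat > f.py <<'E'
from h import *
T=np.array(ctrl.get_obs()["ee_pos"]);print(T)
im,d=camera("wrist");cv2.imwrite("pics/w3.png",cv2.resize(im[120:290,150:360],None,fx=3,fy=3))
v,u=np.nonzero(d>0);P=world("wrist",np.c_[u,v],d[v,u])
for s in(-1,1):
    q=P-T-[0,s*.031,0];m=(abs(q[:,0])<.014)&(abs(q[:,1])<.013)&(q[:,2]>.0)&(q[:,2]<.1)
    print(s,m.sum(),np.histogram(q[m,2],bins=np.arange(0,.101,.005))[0])
im,d=camera("side");cv2.imwrite("pics/s3.png",cv2.resize(im[130:260,220:360],None,fx=4,fy=4,interpolation=cv2.INTER_CUBIC))
E
python3 f.py
```

```text
[ 0.58745833 -0.03541489  0.09537364]
-1 1864 [251 164  88   9   0   0   0  17  46  72  74  89  93 101 113 117 138 149
 165 178]
1 1935 [249 168 111  53   0   0   0  14  51  67  80  86  92 106 101 118 147 146
 166 180]
```

View pics/s3.png

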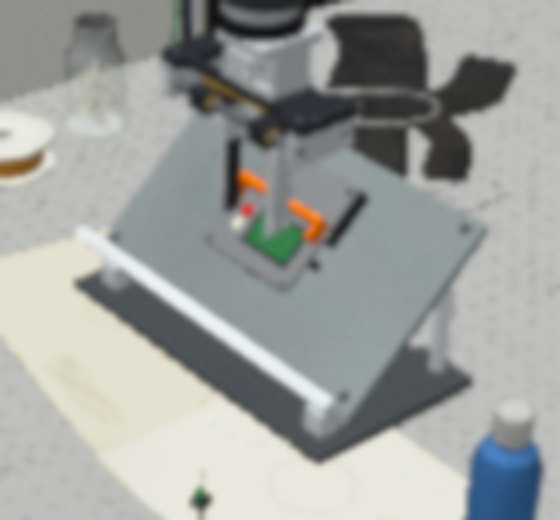

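The fingertips now pass in front of the lip at about (235,205) and (275,240), so I'll move in to contact.

>>> carry_out --motion '[[[-0.03,0,0],0],[[-0.06,0,0],0],[[-0.08,0,0],0],[[-0.09,0,0],0],[[-0.095,0,0],0],[[-0.1,0,0],0],[[-0.105,0,0],0],[[-0.105,0,0],0]]'

```text
time_s: 7.8
ee_pos: [0.6067, -0.0339, 0.0953]
eef_rot: [3.141, -0.004, -3.063]
force: [-11.7, -0.9, 5.0]
grip_width: 0.0497
grip_force: 5.9
```

>>> carry_out --motion '[[[-0.011,0,-0.01],0],[[-0.022,0,-0.02],0],[[-0.033,0,-0.03],0],[[-0.0445,0,-0.04],0],[[-0.052,0,-0.047],0],[[-0.052,0,-0.047],0]]'

```text
time_s: 8.4
ee_pos: [0.6163, -0.0331, 0.104]
eef_rot: [3.141, -0.006, -3.063]
force: [-15.9, -1.7, 2.9]
grip_width: 0.0499
grip_force: 7.7
```

>>> carry_out --motion '[[[-0.0055,0,-0.005],0],[[-0.011,0,-0.01],0],[[-0.0148,0,-0.0134],0],[[-0.0148,0,-0.0134],0]]'

```text
time_s: 8.8
ee_pos: [0.6191, -0.0329, 0.1066]
eef_rot: [3.141, -0.007, -3.063]
force: [-15.9, -0.6, 2.6]
grip_width: 0.0502
grip_force: 8.0
```

```bash
cat > mp.py <<'E'
from h import *
Rz=R.from_euler('z',-np.radians(4.5));o=np.array([.607,-.033,0])
ob=ctrl.get_obs();print(ob["time_s"],ob["ee_pos"].round(4),ob["force"].round(1),ob["grip_force"])
for n in("wrist","side"):
    im,d=camera(n);t=finder.cut_out(n,"meter")[0]
    hsv=cv2.cvtColor(im,cv2.COLOR_BGR2HSV);a=(hsv[...,0]>3)&(hsv[...,0]<18)&(hsv[...,1]>130)&(hsv[...,2]>120)&cv2.dilate(t["mask"].astype(np.uint8),np.ones((5,5))).astype(bool)
    v,u=np.nonzero(a&(d>0));P=Rz.apply(world(n,np.c_[u,v],d[v,u])-o)
    uu=(P+[.055,0,-.04])@[.743,0,.669];nn=(P+[.055,0,-.04])@[-.669,0,.743]
    print(n,len(P),"lip u med",np.median(uu).round(4),np.percentile(uu,[5,95]).round(4),"n",np.percentile(nn,[5,50,95]).round(4),"y",np.percentile(P[:,1],[1,99]).round(4))
cv2.imwrite("pics/cur.png",cv2.resize(im[130:260,220:360],None,fx=4,fy=4,interpolation=cv2.INTER_CUBIC))
E
python3 mp.py
```

```text
8.8 [ 0.6191 -0.0329  0.1066] [-15.9  -0.6   2.6] 7.9981860145926476
wrist 1404 lip u med 0.1395 [0.1246 0.143 ] n [0.0261 0.0337 0.0353] y [-0.0515  0.0498]
side 46 lip u med 0.1346 [0.123  0.1403] n [0.026  0.0325 0.0393] y [-0.0541  0.0288]
```

>>> carry_out --motion '[[[-0.0037,0,-0.0034],0],[[-0.0074,0,-0.0067],0],[[-0.0093,0,-0.0084],0],[[-0.0093,0,-0.0084],0]]'

```text
time_s: 9.4
ee_pos: [0.6209, -0.0327, 0.1082]
eef_rot: [3.141, -0.007, -3.063]
force: [-16.6, -0.4, 2.0]
grip_width: 0.0502
grip_force: 8.1
```

>>> carry_out --motion '[[[0,0.0125,0],0],[[0,0.025,0],0],[[0,0.0375,0],0],[[0,0.05,0],0],[[0,0.06,0],0],[[0,0.06,0],0]]'

```text
time_s: 10.0
ee_pos: [0.6216, -0.0213, 0.1091]
eef_rot: [-3.141, -0.002, -3.063]
force: [-6.3, -3.8, 1.3]
grip_width: 0.0495
grip_force: 3.3
```

```bash
python3 mp.py
```

```text
10.0 [ 0.6216 -0.0213  0.1091] [-6.3 -3.8  1.3] 3.3125340286642313
wrist 1405 lip u med 0.1444 [0.1292 0.1477] n [0.0257 0.0337 0.0353] y [-0.0435  0.0572]
side 52 lip u med 0.1397 [0.1274 0.1451] n [0.0235 0.0344 0.0383] y [-0.0458  0.0409]
```

>>> carry_out --motion '[[[0,0.0125,0],0],[[0,0.025,0],0],[[0,0.0375,0],0],[[0,0.04,0],0],[[0,0.04,0],0]]'

```text
time_s: 10.7
ee_pos: [0.6211, -0.0132, 0.109]
eef_rot: [-3.141, -0.002, -3.063]
force: [-5.0, -4.3, 1.1]
grip_width: 0.0501
grip_force: 3.0
```

>>> carry_out --motion '[[[0,0.01,0],0],[[0,0.015,0],0],[[0,0.015,0],0]]'

```text
time_s: 11.0
ee_pos: [0.6209, -0.0102, 0.109]
eef_rot: [-3.141, -0.002, -3.063]
force: [-5.8, -4.4, 1.3]
grip_width: 0.0499
grip_force: 2.9
```

```bash
python3 mp.py
```

```text
11.0 [ 0.6209 -0.0102  0.109 ] [-5.8 -4.4  1.3] 2.8814708185382187
wrist 1484 lip u med 0.1446 [0.1315 0.148 ] n [0.0255 0.0338 0.0353] y [-0.0382  0.0475]
side 56 lip u med 0.1398 [0.1264 0.1456] n [0.0233 0.0335 0.0401] y [-0.0418  0.051 ]
```

>>> carry_out --motion '[[[0,0.01,0],0],[[0,0.02,0],0],[[0,0.025,0],0],[[0,0.025,0],0]]'

```text
time_s: 11.6
ee_pos: [0.6206, -0.0053, 0.109]
eef_rot: [-3.141, -0.002, -3.063]
force: [-4.6, -3.0, -0.8]
grip_width: 0.0498
grip_force: 2.7
```

>>> carry_out --motion '[[[0,0.01,0],0],[[0,0.015,0],0],[[0,0.015,0],0]]'

```text
time_s: 11.9
ee_pos: [0.6202, -0.0031, 0.1089]
eef_rot: [-3.14, -0.002, -3.063]
force: [-3.9, -8.8, -1.2]
grip_width: 0.0494
grip_force: 4.8
```

```bash
python3 mp.py
```

```text
11.9 [ 0.6202 -0.0031  0.1089] [-3.9 -8.8 -1.2] 4.753764879460505Traceback (most recent call last):
  File "mp.py", line 5, in <module>
    im,d=camera(n);t=finder.cut_out(n,"meter")[0]
                     ~~~~~~~~~~~~~~~~~~~~~~~~~^^^
IndexError: list index out of range
```

```bash
sed -i 's/t=finder.cut_out(n,"meter")\[0\]/lo=camera_info(n)/; s/&cv2.dilate(t\["mask"\].*astype(bool)//; s/    uu=/    k=(abs(P[:,0]-.02)<.06)\&(abs(P[:,1])<.2)\&(P[:,2]>.05)\&(P[:,2]<.2);P=P[k]\n    uu=/' mp.py; python3 mp.py
```

```text
12.0 [ 0.6202 -0.0031  0.1089] [-4.6 -9.3 -1.7] 4.753479970781882
wrist 1460 lip u med 0.1448 [0.1323 0.1483] n [0.0261 0.0339 0.0354] y [-0.0319  0.0547]
side 52 lip u med 0.1403 [0.129  0.1456] n [0.0227 0.0339 0.0392] y [-0.0348  0.0556]
```

>>> carry_out --motion '[[[0,0.008,0],0],[[0,0.008,0],0]]'

```text
time_s: 12.3
ee_pos: [0.62, -0.0022, 0.1088]
eef_rot: [-3.139, -0.003, -3.063]
force: [-4.8, -13.8, -1.3]
grip_width: 0.0497
grip_force: 6.9
```

```bash
python3 mp.py
```

```text
12.3 [ 0.62   -0.0022  0.1088] [ -4.8 -13.8  -1.3] 6.8847183510661125
wrist 1451 lip u med 0.1447 [0.1326 0.1483] n [0.0262 0.034  0.0355] y [-0.0315  0.0555]
side 53 lip u med 0.1407 [0.1298 0.1457] n [0.0235 0.0345 0.0392] y [-0.0334  0.0588]
```

Left is barred after about 19 mm (13.8 N and no further motion), so I'll go right.

>>> carry_out --motion '[[[0.003,-0.03,0.003],0],[[0.003,-0.06,0.003],0],[[0.003,-0.09,0.003],0],[[0.003,-0.12,0.003],0],[[0.003,-0.15,0.003],0],[[0.003,-0.18,0.003],0],[[0.003,-0.21,0.003],0],[[0.003,-0.24,0.003],0],[[0.003,-0.26,0.003],0],[[0.003,-0.26,0.003],0]]'

```text
time_s: 13.4
ee_pos: [0.6241, -0.0526, 0.1086]
eef_rot: [3.141, -0.001, -3.063]
force: [-5.7, 0.9, -0.2]
grip_width: 0.0496
grip_force: 3.3
```

```bash
python3 mp.py
```

```text
13.4 [ 0.6241 -0.0526  0.1086] [-5.7  0.9 -0.2] 3.344690258963965
wrist 1429 lip u med 0.1447 [0.1319 0.1483] n [0.0268 0.0339 0.0354] y [-0.0471  0.0389]
side 50 lip u med 0.1392 [0.1265 0.1457] n [0.0228 0.0338 0.0387] y [-0.0644  0.0362]
```

>>> carry_out --motion '[[[0,-0.025,0],0],[[0,-0.05,0],0],[[0,-0.075,0],0],[[0,-0.1,0],0],[[0,-0.1,0],0]]'

```text
time_s: 14.0
ee_pos: [0.6256, -0.0725, 0.1087]
eef_rot: [3.141, -0.001, -3.063]
force: [-5.0, 0.2, 1.1]
grip_width: 0.0499
grip_force: 3.6
```

>>> carry_out --motion '[[[0,-0.025,0],0],[[0,-0.05,0],0],[[0,-0.075,0],0],[[0,-0.1,0],0],[[0,-0.1,0],0]]'

```text
time_s: 14.5
ee_pos: [0.6271, -0.0924, 0.1087]
eef_rot: [3.141, -0.001, -3.063]
force: [-7.3, 1.5, 2.0]
grip_width: 0.0497
grip_force: 3.9
```

```bash
python3 mp.py
```

```text
14.5 [ 0.6271 -0.0924  0.1087] [-7.3  1.5  2. ] 3.862080260150833
wrist 1434 lip u med 0.1447 [0.1322 0.1483] n [0.0268 0.0341 0.0356] y [-0.0869 -0.001 ]
side 52 lip u med 0.1387 [0.1264 0.1451] n [0.0245 0.0346 0.0394] y [-0.1046 -0.001 ]
```

>>> carry_out --motion '[[[0,-0.025,0],0],[[0,-0.05,0],0],[[0,-0.075,0],0],[[0,-0.1,0],0],[[0,-0.115,0],0],[[0,-0.115,0],0]]'

```text
time_s: 15.2
ee_pos: [0.6289, -0.115, 0.1087]
eef_rot: [3.141, -0.001, -3.063]
force: [-7.4, 1.7, 3.1]
grip_width: 0.0499
grip_force: 4.3
```

```bash
python3 mp.py
```

```text
15.2 [ 0.6289 -0.115   0.1087] [-7.4  1.7  3.1] 4.326801932766102
wrist 1437 lip u med 0.1447 [0.132  0.1482] n [0.027  0.0342 0.0357] y [-0.1097 -0.0237]
side 54 lip u med 0.1396 [0.1265 0.1456] n [0.0237 0.033  0.0388] y [-0.1271 -0.0243]
```

View pics/cur.png

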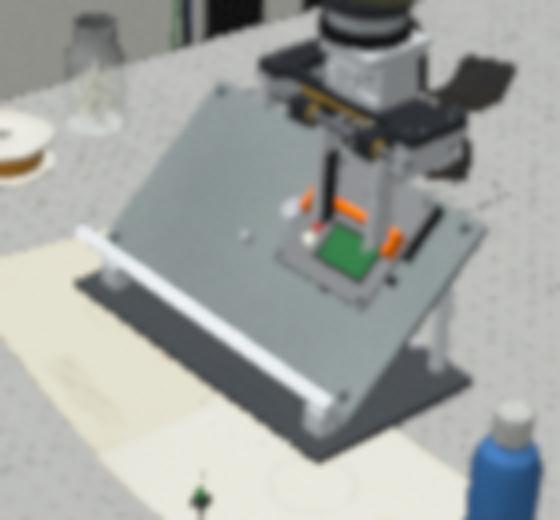

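The peg shows free at (290,208), left of the meter, with a clear gap. Now I'll lower it.

>>> carry_out --motion '[[[0.01,0,0.009],0],[[0.025,0,0.0225],0],[[0.04,0,0.036],0],[[0.055,0,0.0495],0],[[0.07,0,0.063],0],[[0.085,0,0.0765],0],[[0.1,0,0.09],0],[[0.115,0,0.1035],0],[[0.13,0,0.117],0],[[0.13,0,0.117],0]]'

```text
time_s: 16.3
ee_pos: [0.6028, -0.1168, 0.0848]
eef_rot: [3.141, -0.001, -3.063]
force: [-4.2, -0.9, -2.1]
grip_width: 0.0499
grip_force: 2.1
```

```bash
python3 mp.py
```

```text
16.3 [ 0.6028 -0.1168  0.0848] [-4.2 -0.9 -2.1] 2.0572755904868245
wrist 1414 lip u med 0.1095 [0.0974 0.1129] n [0.0265 0.0342 0.0356] y [-0.1095 -0.0237]
side 56 lip u med 0.1039 [0.0901 0.1103] n [0.0238 0.0341 0.04  ] y [-0.1276 -0.0228]
```

>>> carry_out --motion '[[[0.01,0,0.009],0],[[0.025,0,0.0225],0],[[0.04,0,0.036],0],[[0.055,0,0.0495],0],[[0.07,0,0.063],0],[[0.085,0,0.0765],0],[[0.1,0,0.09],0],[[0.115,0,0.1035],0],[[0.126,0,0.1135],0],[[0.126,0,0.1135],0]]'

```text
time_s: 17.4
ee_pos: [0.5778, -0.1188, 0.0622]
eef_rot: [3.141, -0.001, -3.063]
force: [-3.3, -0.3, -2.6]
grip_width: 0.0497
grip_force: 1.7
```

>>> carry_out --motion '[[[0.006,0,0.0054],0],[[0.012,0,0.0108],0],[[0.018,0,0.0162],0],[[0.024,0,0.0216],0],[[0.03,0,0.027],0],[[0.036,0,0.0324],0],[[0.036,0,0.0324],0]]'

```text
time_s: 18.1
ee_pos: [0.5711, -0.1194, 0.056]
eef_rot: [3.142, 0.0, -3.063]
force: [-0.1, 1.0, 0.6]
grip_width: 0.0497
grip_force: 0.0
```

```bash
python3 mp.py
```

```text
18.1 [ 0.5711 -0.1194  0.056 ] [-0.1  1.   0.6] 0.002229635792900808
wrist 1391 lip u med 0.0684 [0.0567 0.0719] n [0.028  0.0343 0.0357] y [-0.1099 -0.0239]
side 47 lip u med 0.0646 [0.0525 0.0694] n [0.0243 0.0338 0.039 ] y [-0.1263 -0.0236]
```

Fully seated with zero force. Retreating.

>>> carry_out --motion '[[[0.04,0,0],0],[[0.08,0,0],0],[[0.14,0,0],0],[[0.18,0,0],0],[[0.2,0,-0.1],0],[[0.2,0,-0.3],0],[[0.2,0,-0.5],0],[[0.2,0,-0.5],0],[[0.2,0,-0.5],0]]'

```text
time_s: 19.1
ee_pos: [0.5312, -0.1226, 0.1566]
eef_rot: [-3.141, 0.001, -3.063]
force: [-0.5, 0.8, -1.0]
grip_width: 0.0498
grip_force: 0.0
```

```bash
python3 mp.py
```

```text
19.1 [ 0.5312 -0.1226  0.1566] [-0.5  0.8 -1. ] 0.0
wrist 617 lip u med 0.0681 [0.0636 0.0708] n [0.0281 0.0337 0.0351] y [-0.1214 -0.0454]
side 95 lip u med 0.0646 [0.0526 0.07  ] n [0.0236 0.0349 0.0396] y [-0.1272 -0.0246]
```

View pics/cur.png

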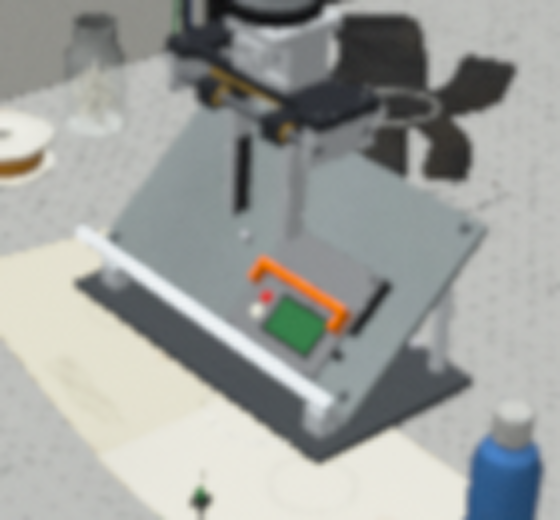

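The picture shows the meter standing square on the ledge, with the lip from (255,265) to (340,325) and the fingers clear of it.

```bash
python3 -c "
from station import ctrl
print(ctrl.hand_in())"
```

```text
the job is handed in; nothing more can be done
None
```

The meter came free to the right (left was barred at about 19 mm) and now stands released and flat on the ledge; I handed the job in at about 19 s, and no verdict came back.

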